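# Lock the ring-mould tray onto the vibrating table

## Robot

A 6-joint arm with a two-finger parallel gripper is mounted at the origin on the work surface. World frame = base frame: x ahead of the robot, y to its left, z up, the work surface at z = 0. Lengths are in m, angles in rad, forces in N, time in s.
With the tool pointing down it reaches from about 0.3 to 0.825 m from the base axis. Payload 5.4 kg.
Tool frame: the origin (TCP) lies midway between the tips of the shut fingers; the grasp point (between the pads) lies 19 mm behind it; z points along the fingers, y is the direction in which the jaws open and shut (so a half turn about z gives the same grasp; the last joint's range is limited). The gripper opens to 92 mm and grips with 3 to 60 N. Pads are 20 mm wide; open, the fingers measure 128 mm over their backs; the gripper's body (75 mm by 189 mm) begins 69 mm behind the grasp point.
Start: joints at [-1.511, 0.158, 1.597, -0, 1.386, -0.21], TCP at [0.153, -0.554, 0.215] pointing down, gripper open.
Joint ranges: [-2.91, 2.91], [-0.94, 2.29], [0.18, 2.7], [-1.29, 4.43], [0.17, 2.64], [-3, 3]. Speed limits (rad/s): [2.57, 2.57, 3.14, 3.14, 3.14, 3.14].

## Interface

Orientations are given as a unit quaternion [x, y, z, w].
In Python, from cell import bot, get_image, camera_model gives the robot as it stands. The module is installed in compiled form; this text tells all that it offers.
- The arm moves only by the shell command python3 -m inch 'ROWS'. ROWS is JSON, a list of rows, each an object of numbers: "fingers": the finger opening in mm, from 0 to 91.9; "tx", "ty", "tz": the shift along the tool's x, y, z in mm; "yaw": the turn about the tool's z in degrees. In form: [{"fingers": .., "tx": .., "ty": .., "tz": .., "yaw": ..}, ...]. A call has 1 to 8 rows; each row is the pose to reach, as a shift and turn from the pose measured when the call began, along the tool's axes at that moment; what a row does not reach only later rows make up. A row lasts 1/10 s, in which the tool goes at most 50 mm and 8.59 degrees, less where a joint would pass 70% of its speed; a pose out of reach is approached as far as the arm can. A call with a gripper value outside its range is refused whole. The fingers move at their own pace and stop on an object; the grip force is fixed at half the most. Time passes only in rows, so rows that repeat a pose let the fingers close. It gives the time, the measured TCP pose, the force and the opening at its end, in the units of the state.
- bot.observe(): the state, without advancing time (a new reading comes with each control period).
- get_image(name): name is "side" or "top" or "wrist"; returns the picture (480x640x3 uint8, blue, green, red); there is no depth.
- camera_model(name): a dict with "fx", "fy", "cx", "cy" (pixels), "distortion" ([k1, k2, p1, p2, k3] as OpenCV has them; the pictures are not rectified), "R" (3x3) and "t" (3): a world point X has camera coordinates R X + t; the wrist camera has in their place "hand_eye" (4x4, takes a point from camera to tool coordinates, whose origin is the TCP and whose axes are the flange's). Camera axes: x right, y down, z forward; pixel columns grow to the right and rows downward; lengths in m; the calibration is good to about 2 mm. A picture is of the moment at which its call begins: read the wrist's pose just before it. camera_model takes no time and is no camera call.
- bot.sign_off(): hands the job in, once; it reports no verdict.
The state is a dict: "clock": time; "joint_pos": joint angles; "qvel": joint speeds; "effort": joint torques, N m; "tool_pos": TCP position; "tool_rot": TCP orientation; "wrist_force": force on the tool from outside, world axes, zero at the start; "wrist_torque": the same for the moment, N m; "width": opening from 0.0 (shut) to 1.0 (fully open).
Only numpy, scipy, OpenCV 4.12 (cv2) and the standard library are available. Lean on these libraries where they do the work, as an engineer would, in place of code of your own. Each camera call takes 0.05 s, during which the arm holds its last target.

## Task

Get the ring-mould tray ready for pouring: push it back along the vibrating table's deck, a little at each near corner in turn so that it stays flat and never slews far round, until it sits square and fully home against both stops. Then press the sprung locking plunger fully in, so that its nose drops into the slot of the tray's lug, and while it is held in slide the keeper all the way across so that the plunger stays trapped. Leave the other things on the bench as they stand.

Things in the scene. Friction and masses are not known exactly. Their poses are not given: they have to be found in the camera images.
- vib_table: Vibrating table, fixed: grey case, aluminium deck 250 (x) by 305 (y) mm, deck top 85 mm above the bench. Origin on the bench; x runs from the deck's near edge (-125 mm) to the far edge (+125), y left, z up. Two stops by the far edge, a lip 12 mm high on the right (inner face y = -117 mm), on the left a dark steel bracket with the locking plunger, inclined 38 degrees from vertical.
- stop_left (a point): Middle of the near face of the left stop, on the deck at (85, 58) mm in the vibrating table's frame; the stop is 28 mm wide and 22 mm high.
- stop_right (a point): Middle of the near face of the right stop, at (85, -58) mm in the vibrating table's frame; same size.
- tray: Aluminium tray with a pale ring mould fixed in it, 0.7 to 1 kg, loose, flat on the deck: 120 (x) by 170 (y) by 26 mm high, upright walls; near wall at x = -60 mm. Origin: centre of the underside; x to the far wall, which meets the stops, y left. Fully home its origin is at x = 25 mm, y about 0 in the vibrating table's frame, parallel to it. Starts 35 to 70 mm short, a little askew.
- plunger_head (a point): Centre of the outer face of the plunger's black round head, 44 mm across, 12 mm thick, its face square to the plunger's axis. Moves with the plunger. Plunger out, it is at (25, 174, 189) mm in the vibrating table's frame.
- keeper (a joint): How far the keeper has slid: 0 open, 0.014 m fully across, at a hard stop. A steel plate with a keyhole slot round the plunger's stem, between barrel and head, sliding along the vibrating table's +x (away from the robot) to trap the stem. Slides with 1.5 to 5 N, stays where it is left. After its first 5 mm it already holds the pressed plunger.
- keeper_tab (a point): Keeper's upright thumb tab, steel, 30 mm wide, 4 mm thick, parallel to the plunger's axis, on the +x side of the head. Point: on its face towards the plunger, 10 mm below its top edge. Open, this face is 25 mm from the axis, 3 mm off the head's rim; its top is 2 mm above the head's face (plunger out), 20 mm (fully in). Push it to +x with the side of the fingertips that press the head.
- mixing_cup: Bystander: white plastic cup, 72 mm across, 85 mm high, origin at its foot.
- resin_bottle: Bystander: clear bottle with a white cap, 62 mm across, 170 mm high, origin at its foot.
- pigment_jar: Bystander: small glass jar with a black lid, 48 mm across, 50 mm high, origin at its foot.
- glitter_jar: Bystander: small amber jar with a metal lid, 40 mm across, 45 mm high, origin at its foot.
- pliers: Bystander: hand pliers lying flat, 155 mm long, 12 mm high, origin near the joint of the pliers.
- spatula: Bystander: mixing spatula lying flat, 170 mm long, origin at its underside near the middle.
- tray_slot (a point): Centre, at the deck's height, of the slot in the lug on the middle of the tray's left side, at (0, 101) mm in the tray's frame. The lug is 60 mm along x, 32 mm out from the wall, 8 mm thick; two cheeks on it, 20 mm high over the deck, leave the slot 20 mm wide along x for the plunger's nose, 14 mm thick. The retracted nose clears the cheeks; it enters only with the tray within 3 mm of home.
- plunger (a joint): How far the plunger is pressed: 0 out, 0.018 m fully in, at a hard stop. It is pressed along (0, -0.616, -0.788) of the vibrating table's frame (right and down). A spring pushes back, about 8 N at 0 and 14 N fully in. A groove in its stem is level with the keeper only between 0.0165 and 0.018; before that the keeper is blocked. Trapped, it rests at about 0.0165.
- lamp: LED work lamp, fixed: flat white head 50 (x) by 40 (y) by 14 mm, level over the left of the deck, its middle at (45, 145) mm, its underside 281 mm above the bench, on a thin arm at 302 mm from a post whose foot is at (163, 30) mm, all in its own frame, which coincides with the vibrating table's. It hangs just above the plunger, so the plunger is reached from the left at a slant, along its axis.

How it is judged:
On the way, in this order (a step that is already met when the one before it is completed fails the run):
1. the tray is fully home, square against both stops (x of tray in the frame of vib_table above 0.0225 m and angle between the x axis of tray and the x axis of vib_table, either way round below 0.035 rad), for 0.2 s.
2. the plunger is pressed fully in (value of joint plunger above 0.0155 m), for 0.1 s.
At the end, for the whole second after the job is handed in: The tray rests flat on the deck, within 3.5 mm of fully home against the stops and within 0.04 rad of square; the plunger stays in by more than 15 of its 18 mm, held by the keeper, which is across by more than 11 of its 14 mm (x of tray in the frame of vib_table above 0.0215 m and angle between the x axis of tray and the x axis of vib_table, either way round below 0.04 rad and angle between tray's own z axis and vertical below 0.03 rad and linear speed of tray below 0.01 m/s and value of joint plunger above 0.015 m and value of joint keeper above 0.011 m); the robot touches nothing.
It fails at once if the tray is tipped by more than 0.1 rad (angle between tray's own z axis and vertical above 0.1 rad).
It fails at once if the tray slews round by more than 0.35 rad (20 degrees) from square (angle between the x axis of tray and the x axis of vib_table, either way round above 0.35 rad).
It fails at once if a bystander is moved by more than 25 mm (distance of any of mixing_cup, resin_bottle, pigment_jar, glitter_jar, pliers, spatula from where it was at the start of the episode above 0.025 m).
It also fails if it takes over 61 s, if anything falls off the work surface, if the arm or the gripper's body presses on something with over 40 N, if the wrist force passes 120 N, or if a joint passes its speed limit or range.

## Working session

There is one attempt and no reset: what is moved stays moved. The work goes in short steps, Python scripts to look and compute and a shell command to move; the robot and the scene stay as the last step left them, time stands still between calls to the robot, and variables do not carry over. Pictures are saved under pics/ and viewed, and the job is handed in when it is done.

```bash
mkdir -p pics; ls
python3 - <<'E'
from cell import bot,get_image,camera_model
import cv2
s=bot.observe()
for k,v in s.items(): print(k,v)
for n in("side","top","wrist"):
    cv2.imwrite(f"pics/{n}0.png",get_image(n)); print(n,camera_model(n))
E
```

```text
pics
clock 0.0
joint_pos [-1.51110374e+00  1.59038211e-01  1.59821849e+00  2.41856567e-06
  1.38616719e+00 -2.10079583e-01]
qvel [ 0.00052626  0.00027796 -0.00011299  0.00114273 -0.00082175 -0.00175386]
effort [-9.60072030e-04 -3.85576093e+01 -3.22105336e+01  7.00356555e-02
  3.79576057e-02 -1.51148702e-04]
tool_pos [ 0.15319865 -0.55358049  0.21363188]
tool_rot [ 9.90916271e-01  1.34477153e-01  6.99687450e-05 -9.12940340e-04]
wrist_force [ 0.44186835 -0.04529245 -0.49376581]
wrist_torque [ 0.04288822 -0.04242683  0.00361747]
width 0.9971689656148156
side {'fx': 607.8932957212105, 'fy': 607.8932957212105, 'cx': 310.59779835298593, 'cy': 237.55931994498158, 'distortion': array([-0.08470577,  0.        ,  0.        ,  0.        ,  0.        ]), 'R': array([[-0.68711129, -0.72651577,  0.00727374],
       [-0.42374154,  0.39258633, -0.8162837 ],
       [ 0.59018742, -0.56395993, -0.57760541]]), 't': array([0.43975732, 0.39662066, 1.08277826])}
top {'fx': 473.7876946172623, 'fy': 473.7876946172623, 'cx': 322.14495919469744, 'cy': 248.03554291072737, 'distortion': array([0.02183286, 0.        , 0.        , 0.        , 0.        ]), 'R': array([[ 0.02030657, -0.99950203,  0.02415228],
       [-0.98731131, -0.02385257, -0.15699499],
       [ 0.15749291, -0.02065779, -0.98730403]]), 't': array([-0.0366807 ,  0.63131727,  0.89761512])}
wrist {'fx': 366.71796249578205, 'fy': 366.71796249578205, 'cx': 319.6017140460128, 'cy': 235.44935594131198, 'distortion': array([-0.05530277,  0.        ,  0.        ,  0.        ,  0.        ]), 'hand_eye': array([[-4.18022864e-04, -9.59708377e-01, -2.80997608e-01,
         7.94046603e-02],
       [ 9.99999801e-01, -5.34109221e-04,  3.36537787e-04,
        -6.79474436e-04],
       [-4.73061547e-04, -2.80997412e-01,  9.59708409e-01,
        -1.71227397e-01],
       [ 0.00000000e+00,  0.00000000e+00,  0.00000000e+00,
         1.00000000e+00]])}
```

View pics/side0.png

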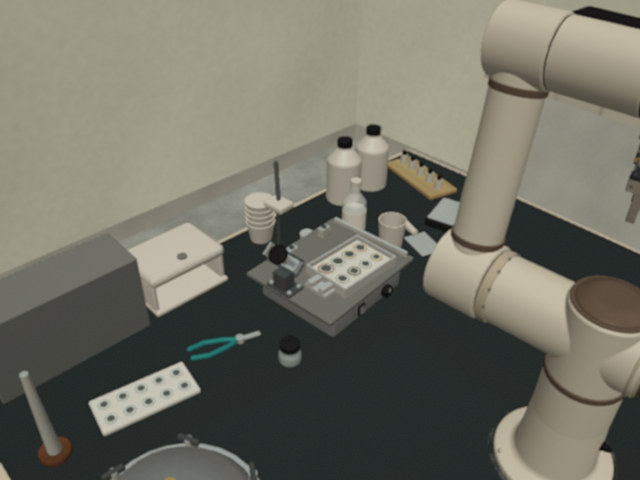

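View pics/top0.png

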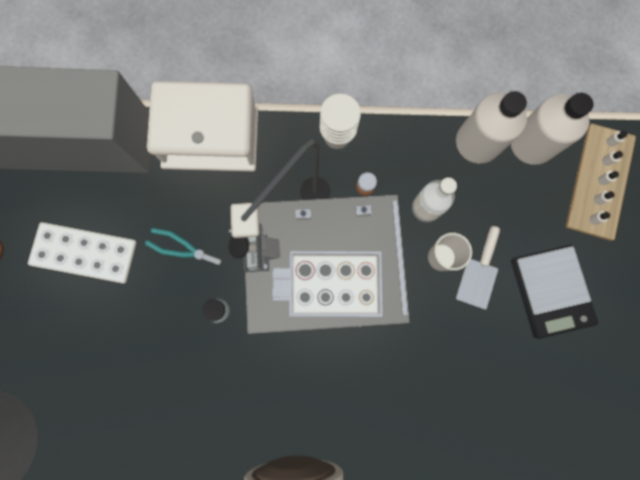

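View pics/wrist0.png

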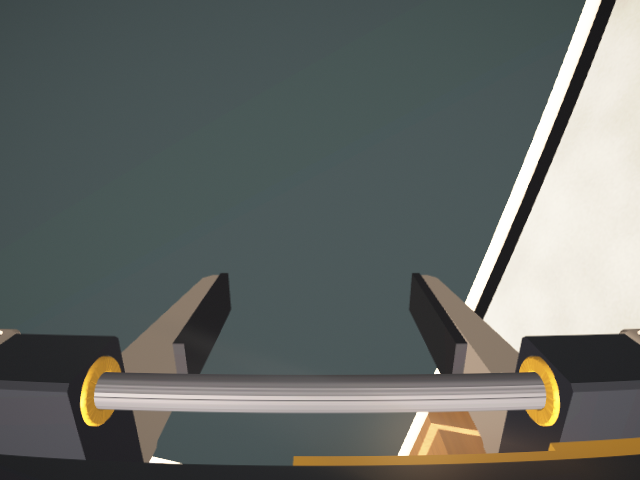

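```bash
cat > h.py <<'E'
import numpy as np,cv2
from cell import camera_model
from scipy.spatial.transform import Rotation as Ro
def cm(n):
    c=camera_model(n);K=np.array([[c['fx'],0,c['cx']],[0,c['fy'],c['cy']],[0,0,1.]]);return c,K,np.array(c['distortion'])
def proj(n,P,T=None):
    c,K,d=cm(n)
    if T is None: R,t=c['R'],c['t']
    else:
        W=T@c['hand_eye'];R=W[:3,:3].T;t=-R@W[:3,3]
    p,_=cv2.projectPoints(np.atleast_2d(np.array(P,float)),cv2.Rodrigues(R)[0],np.array(t),K,d);return p[:,0]
def back(n,uv,z,T=None):
    c,K,d=cm(n)
    if T is None: R,t=c['R'],c['t']
    else:
        W=T@c['hand_eye'];R=W[:3,:3].T;t=-R@W[:3,3]
    u=cv2.undistortPoints(np.array(uv,float).reshape(-1,1,2),K,d)[:,0]
    r=np.c_[u,np.ones(len(u))]@R; o=-R.T@t
    return o+r*((z-o[2])/r[:,2])[:,None]
def tcp(s):
    T=np.eye(4);T[:3,:3]=Ro.from_quat(s['tool_rot']).as_matrix();T[:3,3]=s['tool_pos'];return T
E
python3 - <<'E'
import cv2
im=cv2.imread('pics/top0.png');cv2.imwrite('pics/topc.png',cv2.resize(im[180:345,215:425],None,fx=3.6,fy=3.6,interpolation=cv2.INTER_CUBIC))
im=cv2.imread('pics/side0.png');cv2.imwrite('pics/sidec.png',cv2.resize(im[150:340,235:420],None,fx=3.1,fy=3.1,interpolation=cv2.INTER_CUBIC))
from h import *
print(back('top',[[248,333],[408,322],[397,196]],.085))
E
```

```text
[[ 0.46277248  0.11303406  0.085     ]
 [ 0.48914931 -0.18669439  0.085     ]
 [ 0.73361908 -0.16705233  0.085     ]]
```

View pics/topc.png

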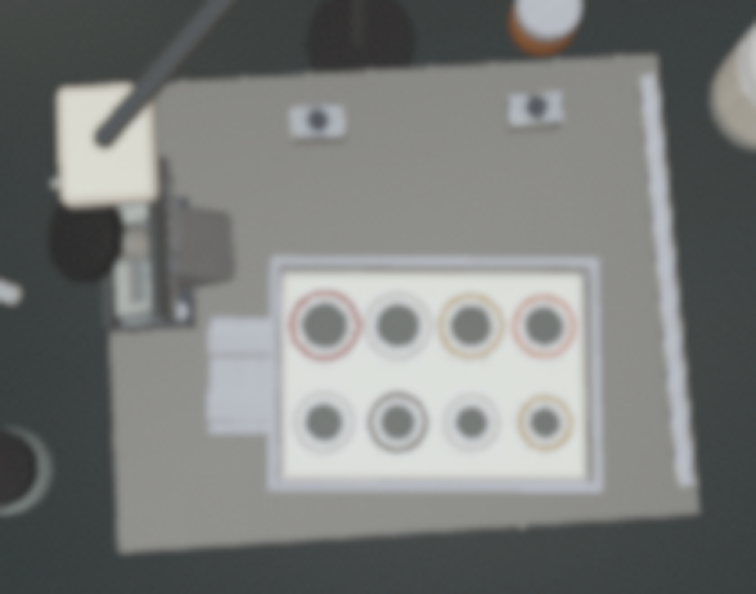

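View pics/sidec.png

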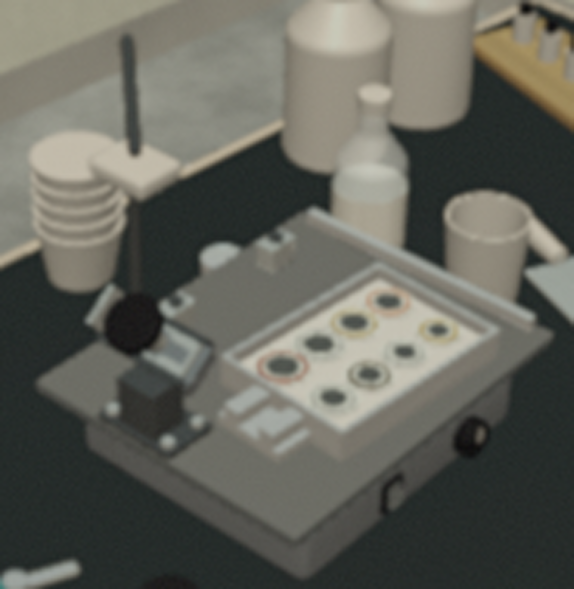

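```bash
cat > fit.py <<'E'
from h import *
from scipy.optimize import least_squares
def se2(p,P): 
    c,s=np.cos(p[2]),np.sin(p[2]);P=np.atleast_2d(np.array(P,float));return np.c_[p[0]+c*P[:,0]-s*P[:,1],p[1]+s*P[:,0]+c*P[:,1],P[:,2]]
def fit(n,obj,uv,p0):
    f=lambda p:(proj(n,se2(p,obj))-uv).ravel()
    r=least_squares(f,p0);return r.x,r.fun.reshape(-1,2)
E
python3 - <<'E'
from fit import *
cr=lambda L:np.array(L)/3.6+[215,180]-0.36
uv=cr([[119,552],[700,514],[657,53],[58,87],[132,82]])
obj=np.array([[-125,152.5,85],[-125,-152.5,85],[125,-152.5,85],[70,165,295],[70,125,295]])/1e3
p,r=fit('top',obj[:3],uv[:3],[.6,-.04,.05]);print(p,r)
p,r=fit('top',obj,uv,[.6,-.04,.05]);print(p,r)
tu=cr([[266,492],[602,490],[600,257],[271,257]])
to=np.array([[-60,85,111],[-60,-85,111],[60,-85,111],[60,85,111]])/1e3
q,r=fit('top',to,tu,[.55,-.04,.05]);print(q,r)
# side
s=lambda L:np.array(L)/3.1+[235,150]-.3
uv=s([[37,383],[297,545],[552,332],[315,208],[145,200],[180,165]])
obj2=np.array([[125,152.5,85],[-125,152.5,85],[-125,-152.5,85],[125,-152.5,85],[20,165,281],[20,125,295]])/1e3
p2,r=fit('side',obj2[:4],uv[:4],[.6,-.04,.05]);print(p2,r)
print(proj('side',se2(p2,[[.025,.174,.189],[.02,.165,.295]])),s([[135,323],[145,192]]))
print(proj('top',se2(p,[[.025,.174,.189]])),cr([[83,243]]))
tu=s([[225,360],[345,440],[497,333],[378,266]])
q2,r=fit('side',to[[3,0,1,2]],tu,[.55,-.04,.05]);print(q2,r)
for Q in(q,):
  d=Q-p;c,s_=np.cos(p[2]),np.sin(p[2]);print('tray in table',c*d[0]+s_*d[1],-s_*d[0]+c*d[1],d[2])
  d=q2-p2;print('tray in table',c*d[0]+s_*d[1],-s_*d[0]+c*d[1],d[2])
E
```

```text
[ 0.5999426  -0.02664942  0.0857136 ] [[-0.54391823  0.24346943]
 [ 0.2920645  -0.01564081]
 [ 0.27607306 -0.28435031]]
[ 0.59950658 -0.03630625  0.06798772] [[ 3.40519547 -0.82220084]
 [ 4.36002362  1.84799091]
 [ 6.40167416  1.33113067]
 [-8.66615214 -1.3467618 ]
 [-2.27116045 -1.01559037]]
[ 0.55708566 -0.04740933  0.02011561] [[ 0.58698072 -0.38105599]
 [ 0.09542448  0.24444604]
 [-0.63244507  0.25539925]
 [-0.07055563 -0.09388074]]
[ 0.59683466 -0.02753675  0.07637242] [[ 0.1374042  -0.82167535]
 [-0.15868116 -1.27277018]
 [ 2.15224548  1.15839864]
 [-2.29632529  1.24412856]]
[[269.55569877 258.25358355]
 [272.90698172 214.17729132]] [[278.2483871  253.89354839]
 [281.47419355 211.63548387]]
[[228.67952898 244.1903618 ]] [[237.69555556 247.14      ]]
[ 0.55315084 -0.04423613  0.03092109] [[-1.09958601  0.4545257 ]
 [ 0.14326163 -0.5311475 ]
 [ 1.04387711 -0.07863716]
 [-0.07111663  0.00599595]]
tray in table -0.04307720296900984 -0.00819555189223075 -0.047872106390097216
tray in table -0.04471737307401152 -0.01369312457251411 -0.045451335995331334
```

Run:
```python
from fit import *
cr=lambda L:np.array(L)/3.6+[215,180]-0.36
s=lambda L:np.array(L)/3.1+[235,150]-.3
# unknown p + deck left edge yl ; points: deck corners, lamp, stops(top centre bolts?), head
def obj(yl): return np.array([[-125,yl,85],[-125,yl-305,85],[125,yl-305,85],[70,165,295],[70,125,295],[20,165,295],[20,125,295],[85,72,107],[85,44,107],[85,-44,107],[85,-72,107]])/1e3
uv=cr([[119,552],[700,514],[657,53],[58,87],[132,82],[65,207],[156,202],[290,138],[345,136],[511,126],[564,123]])
def objs(yl): return np.array([[125,yl,85],[-125,yl,85],[-125,yl-305,85],[125,yl-305,85],[70,165,295],[20,165,295],[20,125,295],[20,165,281]])/1e3
us=s([[37,383],[297,545],[552,332],[315,208],[90,164],[143,190],[180,165],[143,200]])
f1=lambda v:(proj('top',se2(v[:3],obj(v[3])))-uv).ravel()
f2=lambda v:(proj('side',se2(v[:3],objs(v[3])))-us).ravel()
for f in(f1,f2,lambda v:np.r_[f1(v),f2(v)]):
    r=least_squares(f,[.6,-.04,.05,170],x_scale=[.01,.01,.01,10],loss='soft_l1');print(r.x);print(f(r.x).reshape(-1,2).round(1).tolist())
v=r.x;p=v[:3]
for n,g in(('top',cr([[83,243]])),('side',s([[135,323]]))): print(proj(n,se2(p,[[.025,.174,.189]])),g)
q=np.array([ 0.557,-0.0470,0.021])
d=q-p;c,s_=np.cos(p[2]),np.sin(p[2]);print('tray in table',c*d[0]+s_*d[1],-s_*d[0]+c*d[1],d[2])
```

```text
[ 6.00869588e-01 -4.92097389e-02  8.82280649e-02  1.75186849e+02]
[[-0.4, 1.0], [0.4, 0.3], [0.1, 0.1], [-0.8, 0.2], [5.5, 0.0], [-1.5, -0.2], [0.5, -0.5], [0.4, 0.1], [-0.1, -0.2], [-0.1, -0.3], [-0.2, -0.3]]
[ 5.98069646e-01 -4.73733065e-02  8.36240898e-02  1.73410371e+02]
[[-0.0, -0.1], [0.4, -0.9], [1.9, 1.1], [-3.0, 1.5], [-1.0, -1.2], [-0.3, -0.5], [1.6, -0.4], [-0.2, 2.2]]
[ 6.00667904e-01 -4.91141946e-02  8.82078692e-02  1.74939207e+02]
[[-0.3, 1.1], [0.5, 0.4], [0.2, 0.2], [-0.9, 0.3], [5.5, 0.1], [-1.5, -0.1], [0.4, -0.4], [0.4, 0.2], [-0.2, -0.1], [-0.1, -0.2], [-0.2, -0.2], [-0.6, -0.4], [0.1, -1.5], [1.0, 0.4], [-3.9, 1.0], [-1.0, -1.8], [-0.3, -1.2], [1.5, -1.1], [-0.1, 1.5]]
[[236.0588788  245.75522707]] [[237.69555556 247.14      ]]
[[276.89698267 253.62956111]] [[278.2483871  253.89354839]]
tray in table -0.043311885706089036 0.0059528348489847095 -0.06720786923572031
```

```bash
cat >> fit.py <<'E'
TP=np.array([.6007,-.0491,.0882])
def tab(P): return se2(TP,np.array(P)/1000.)
def toTab(w):
    c,s=np.cos(TP[2]),np.sin(TP[2]);d=np.array(w)-[TP[0],TP[1],0];return np.array([c*d[0]+s*d[1],-s*d[0]+c*d[1],d[2]])*1000
def show():
    from cell import bot
    s=bot.observe();T=tcp(s)
    x=T[:3,0];z=T[:3,2];hd=np.degrees(np.arctan2(x[1],x[0])-TP[2])
    cs,sn=np.cos(-TP[2]),np.sin(-TP[2]);Rz=np.array([[cs,-sn,0],[sn,cs,0],[0,0,1]])
    print('t',s['clock'],'tab',toTab(T[:3,3]).round(1),'head',hd.round(2),'z',(Rz@z).round(3),'x',(Rz@x).round(3),'F',(Rz@s['wrist_force']).round(1),'q',np.round(s['joint_pos'],3))
    return T
def move(x,y,z):
    T=show();d=T[:3,:3].T@(tab([[x,y,z]])[0]-T[:3,3])*1000
    print('tx ty tz',d.round(1))
E
python3 -c "
from fit import *
move(-135,0,200)"
```

```text
t 0.15 tab [-490.2 -463.2  213.9] head 10.4 z [-0.     0.001 -1.   ] x [0.984 0.181 0.   ] F [ 0.1  0.1 -0.5] q [-1.511  0.159  1.598 -0.     1.386 -0.21 ]
tx ty tz [ 433.  -391.4   14.5]
```

```bash
python3 -m inch '[{"tx":216,"ty":-196,"tz":5,"yaw":5},{"tx":216,"ty":-196,"tz":5,"yaw":10.4},{"tx":216,"ty":-196,"tz":5,"yaw":10.4},{"tx":433,"ty":-391,"tz":10,"yaw":10.4},{"tx":433,"ty":-391,"tz":10,"yaw":10.4},{"tx":433,"ty":-391,"tz":10,"yaw":10.4},{"tx":433,"ty":-391,"tz":10,"yaw":10.4},{"tx":433,"ty":-391,"tz":10,"yaw":10.4}]'; python3 -c "
from fit import *
move(-135,0,200)"
```

```text
t 0.15 tab [-490.2 -463.2  213.9] head 10.4 z [-0.     0.001 -1.   ] x [0.984 0.181 0.   ] F [ 0.1  0.1 -0.5] q [-1.511  0.159  1.598 -0.     1.386 -0.21 ]
tx ty tz [ 433.  -391.4   14.5]validation failed for argument at $[0]...
```

```bash
python3 -m inch '[{"fingers":91,"tx":216,"ty":-196,"tz":5,"yaw":5},{"fingers":91,"tx":216,"ty":-196,"tz":5,"yaw":10.4},{"fingers":91,"tx":216,"ty":-196,"tz":5,"yaw":10.4},{"fingers":91,"tx":433,"ty":-391,"tz":10,"yaw":10.4},{"fingers":91,"tx":433,"ty":-391,"tz":10,"yaw":10.4},{"fingers":91,"tx":433,"ty":-391,"tz":10,"yaw":10.4},{"fingers":91,"tx":433,"ty":-391,"tz":10,"yaw":10.4},{"fingers":91,"tx":433,"ty":-391,"tz":10,"yaw":10.4}]'; python3 -c "
from fit import *
move(-135,0,200)"
```

```text
clock: 0.95
tool_pos: [0.3681, -0.2146, 0.2075]
tool_rot: [0.999, 0.044, 0.0, -0.001]
wrist_force: [1.5, 0.0, -0.9]
width: 0.992
t 0.95 tab [-246.2 -144.4  207.5] head -0.02 z [ 0.     0.001 -1.   ] x [ 1. -0.  0.] F [ 1.5 -0.1 -0.9] q [-8.140e-01 -2.420e-01  1.998e+00  1.000e-03  1.386e+00  6.690e-01]
tx ty tz [ 111.2 -144.4    7.7]
```

```bash
python3 -m inch '[{"fingers":91,"tx":111,"ty":-144,"tz":8,"yaw":0},{"fingers":91,"tx":111,"ty":-144,"tz":8,"yaw":0},{"fingers":91,"tx":111,"ty":-144,"tz":8,"yaw":0},{"fingers":91,"tx":111,"ty":-144,"tz":8,"yaw":0},{"fingers":91,"tx":111,"ty":-144,"tz":8,"yaw":0}]'; python3 -c "
from fit import *
move(-135,0,98)
T=show()
from cell import get_image
im=get_image('wrist')
cv2.imwrite('pics/w1.png',im);np.save('T1',T)"
```

```text
clock: 1.45
tool_pos: [0.467, -0.058, 0.1992]
tool_rot: [0.999, 0.047, -0.0, -0.001]
wrist_force: [-0.8, -1.1, -0.7]
width: 0.989
t 1.45 tab [-134.     2.9  199.2] head 0.28 z [-0.     0.003 -1.   ] x [ 1.     0.005 -0.   ] F [-0.9 -1.1 -0.7] q [-0.383 -0.106  1.898  0.002  1.351  1.094]
tx ty tz [ -1.    3.2 101.2]
t 1.45 tab [-134.     2.9  199.2] head 0.28 z [-0.     0.003 -1.   ] x [ 1.     0.005 -0.   ] F [-0.9 -1.1 -0.7] q [-0.383 -0.106  1.898  0.002  1.351  1.094]
```

View pics/w1.png

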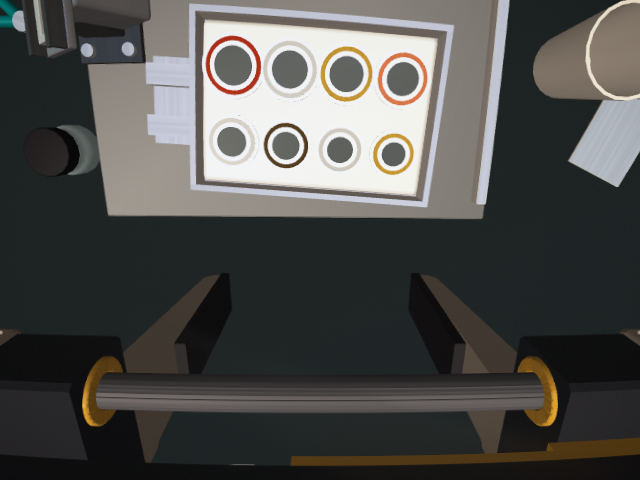

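```bash
python3 -c "
from fit import *
T=np.load('T1.npy')
for n,uv,z in(('deck',[[108,215],[484,219],[483,203],[503,5]],.085),('trayNL,NR,FR,FL',[[191,188],[427,207],[453,28],[191,4]],.111)):
  w=back('wrist',uv,z,T);print(n,[toTab(a).round(1).tolist() for a in w])
"
```

```text
deck [[-121.8, 176.2, 85.0], [-123.7, -129.2, 85.0], [-110.6, -126.6, 85.0], [32.3, -125.2, 85.0]]
trayNL,NR,FR,FL [[-95.7, 96.0, 111.0], [-108.8, -73.9, 111.0], [9.6, -81.9, 111.0], [23.1, 86.6, 111.0]]
```

```bash
python3 -m inch '[{"fingers":91,"tx":-1,"ty":3,"tz":50,"yaw":0},{"fingers":91,"tx":-1,"ty":3,"tz":101,"yaw":0},{"fingers":91,"tx":-1,"ty":3,"tz":101,"yaw":0},{"fingers":91,"tx":13,"ty":3,"tz":101,"yaw":0},{"fingers":91,"tx":19,"ty":3,"tz":101,"yaw":0},{"fingers":91,"tx":24,"ty":3,"tz":101,"yaw":0},{"fingers":91,"tx":29,"ty":3,"tz":101,"yaw":0},{"fingers":91,"tx":29,"ty":3,"tz":101,"yaw":0}]'; python3 -c "
from fit import *
T=show()
from cell import get_image
im=get_image('wrist')
cv2.imwrite('pics/w2.png',im);np.save('T2',T)"
```

```text
clock: 2.3
tool_pos: [0.4963, -0.0603, 0.0992]
tool_rot: [0.999, 0.046, 0.001, -0.0]
wrist_force: [0.2, -0.1, 0.7]
width: 0.992
t 2.3 tab [-105.    -2.    99.2] head 0.2 z [ 0.001  0.001 -1.   ] x [1.    0.003 0.001] F [ 0.2 -0.2  0.7] q [-3.640e-01  8.800e-02  1.916e+00  1.000e-03  1.138e+00  1.115e+00]
```

View pics/w2.png

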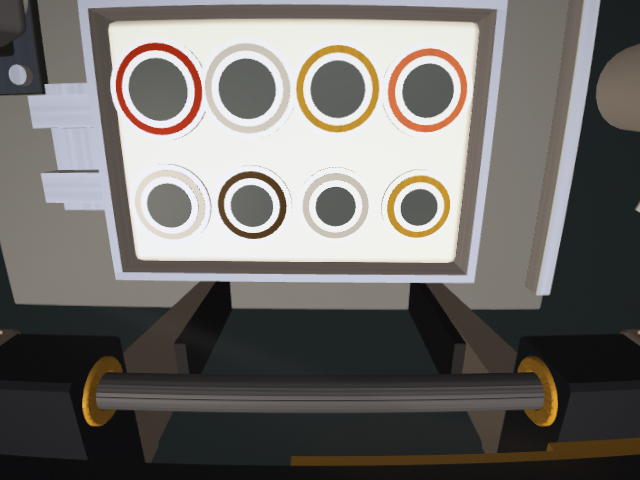

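```bash
cat >> fit.py <<'E'
def mt(T,uv,z=.111):
  w=back('wrist',uv,z,T);a=[toTab(v) for v in w];print([x.round(1).tolist() for x in a]); d=a[0]-a[1];print('yaw deg',np.degrees(np.arctan2(-d[0],d[1])).round(2),'len',np.hypot(d[0],d[1]).round(1), 'mid',((a[0]+a[1])/2).round(1))
E
python3 -c "
from fit import *
T=np.load('T2.npy')
mt(T,[[117,280],[474,282]])
print([toTab(v).round(1).tolist() for v in back('wrist',[[15,304],[540,310]],.085,T)])
"
```

```text
[[-94.9, 95.7, 111.0], [-95.3, -74.8, 111.0]]
yaw deg -0.11 len 170.6 mid [-95.1  10.5 111. ]
[[-122.3, 176.7, 85.0], [-124.2, -128.0, 85.0]]
```

```bash
python3 -m inch '[{"fingers":91,"tx":3,"ty":0,"tz":0,"yaw":3},{"fingers":91,"tx":5,"ty":0,"tz":0,"yaw":5.5},{"fingers":91,"tx":12,"ty":0.6,"tz":0,"yaw":4},{"fingers":91,"tx":18,"ty":1.2,"tz":0,"yaw":6},{"fingers":91,"tx":24,"ty":1.8,"tz":0,"yaw":4},{"fingers":91,"tx":30,"ty":2.4,"tz":0,"yaw":6},{"fingers":91,"tx":30,"ty":2.4,"tz":0,"yaw":6}]'; python3 -c "
from fit import *
T=show()
from cell import get_image
im=get_image('wrist')
cv2.imwrite('pics/w3.png',im);np.save('T3',T)"
```

```text
clock: 3.05
tool_pos: [0.5264, -0.0592, 0.0989]
tool_rot: [1.0, -0.006, 0.001, -0.001]
wrist_force: [0.4, 0.1, 0.7]
width: 0.991
t 3.05 tab [-74.9  -3.5  98.9] head -5.78 z [ 0.001  0.002 -1.   ] x [ 0.995 -0.101  0.001] F [0.4 0.1 0.7] q [-0.342  0.163  1.833  0.003  1.145  1.24 ]
```

View pics/w3.png

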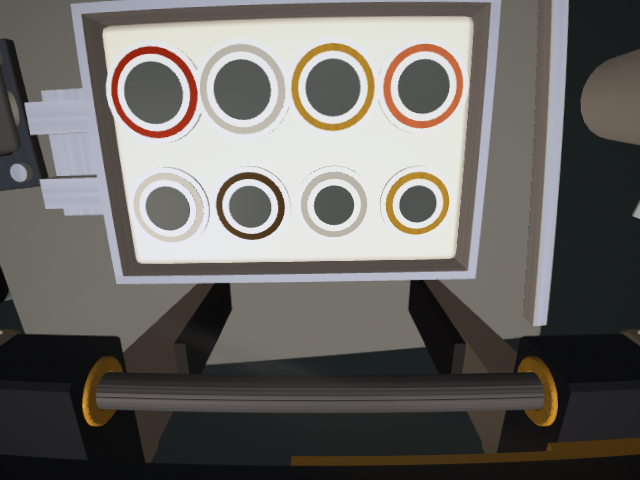

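```bash
python3 -c "
from fit import *
T=np.load('T3.npy')
mt(T,[[118,283],[474,277]])
"
```

```text
[[-56.3, 92.4, 111.0], [-70.1, -76.7, 111.0]]
yaw deg -4.66 len 169.7 mid [-63.2   7.8 111. ]
```

```bash
python3 -m inch '[{"fingers":91,"tx":6,"ty":-0.6,"tz":0,"yaw":-1.5},{"fingers":91,"tx":12,"ty":-1.2,"tz":0,"yaw":0.5},{"fingers":91,"tx":18,"ty":-1.8,"tz":0,"yaw":-1.5},{"fingers":91,"tx":24,"ty":-2.4,"tz":0,"yaw":-1.5},{"fingers":91,"tx":26,"ty":-2.6,"tz":0,"yaw":-4},{"fingers":91,"tx":27,"ty":-2.7,"tz":0,"yaw":-5.8},{"fingers":91,"tx":27,"ty":-2.7,"tz":0,"yaw":-5.8}]'; python3 -c "
from fit import *
T=show()
from cell import get_image
im=get_image('wrist')
cv2.imwrite('pics/w4.png',im);np.save('T4',T)"
```

```text
clock: 3.8
tool_pos: [0.5537, -0.0572, 0.099]
tool_rot: [0.999, 0.045, 0.001, -0.001]
wrist_force: [-1.8, -1.0, -1.4]
width: 0.991
t 3.8 tab [-47.6  -4.   99. ] head 0.05 z [ 0.002  0.001 -1.   ] x [1.    0.001 0.002] F [-1.9 -0.8 -1.4] q [-0.321  0.228  1.758  0.002  1.155  1.159]
```

View pics/w4.png

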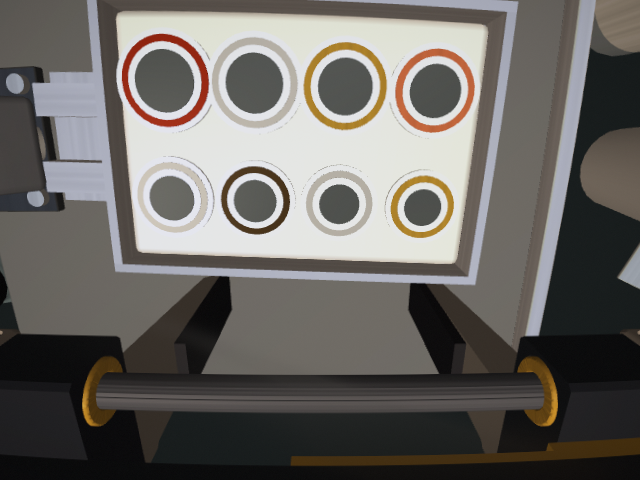

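```bash
python3 -m inch '[{"fingers":91,"tx":2,"ty":0,"tz":0,"yaw":-2},{"fingers":91,"tx":3,"ty":0,"tz":0,"yaw":-2},{"fingers":91,"tx":4,"ty":0,"tz":0,"yaw":0},{"fingers":91,"tx":4,"ty":0,"tz":0,"yaw":0}]'; python3 -c "
from fit import *
T=show()
from cell import get_image
im=get_image('wrist')
cv2.imwrite('pics/w5.png',im);np.save('T5',T)"
```

```text
clock: 4.25
tool_pos: [0.5579, -0.0566, 0.0991]
tool_rot: [0.999, 0.044, 0.001, -0.001]
wrist_force: [-2.3, -1.1, -0.0]
width: 0.991
t 4.25 tab [-43.3  -3.8  99.1] head -0.06 z [ 0.003  0.002 -1.   ] x [ 1.    -0.001  0.003] F [-2.4 -0.9 -0. ] q [-0.318  0.237  1.746  0.003  1.157  1.164]
```

View pics/w5.png

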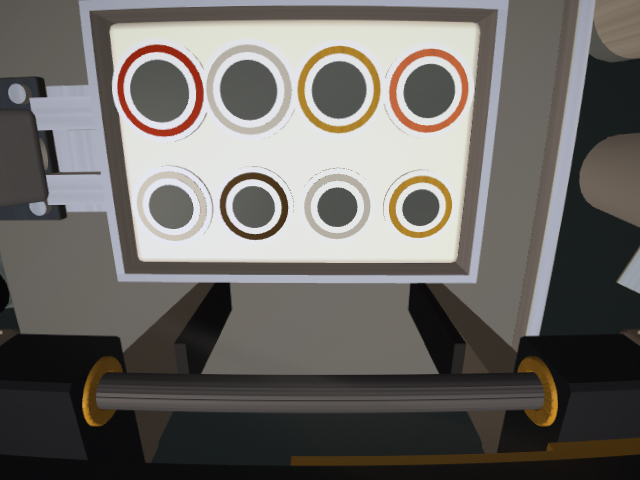

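```bash
python3 -m inch '[{"fingers":91,"tx":1,"ty":0,"tz":0,"yaw":0},{"fingers":91,"tx":2,"ty":0,"tz":0,"yaw":0}]'; python3 -c "
from fit import *
T=show()"; python3 -m inch '[{"fingers":91,"tx":1,"ty":0,"tz":0,"yaw":0},{"fingers":91,"tx":1.5,"ty":0,"tz":0,"yaw":0}]'; python3 -c "
from fit import *
T=show();np.save('T6',T)
from cell import get_image
cv2.imwrite('pics/w6.png',get_image('wrist'));cv2.imwrite('pics/t6.png',get_image('top')[150:350,200:440].repeat(3,0).repeat(3,1))"
```

```text
clock: 4.5
tool_pos: [0.5582, -0.0566, 0.099]
tool_rot: [0.999, 0.044, -0.001, -0.001]
wrist_force: [-10.3, -2.5, 6.6]
width: 0.991
t 4.5 tab [-43.   -3.8  99. ] head -0.02 z [-0.002  0.002 -1.   ] x [ 1.    -0.    -0.002] F [-10.4  -1.6   6.6] q [-3.170e-01  2.410e-01  1.741e+00  1.000e-03  1.161e+00  1.165e+00]
clock: 4.7
tool_pos: [0.5581, -0.0567, 0.0991]
tool_rot: [0.999, 0.044, -0.003, -0.001]
wrist_force: [-10.4, -2.2, 6.9]
width: 0.988
t 4.7 tab [-43.1  -3.8  99.1] head -0.03 z [-0.006  0.002 -1.   ] x [ 1.    -0.    -0.006] F [-10.5  -1.3   6.9] q [-0.316  0.244  1.738 -0.     1.166  1.167]
```

View pics/w6.png

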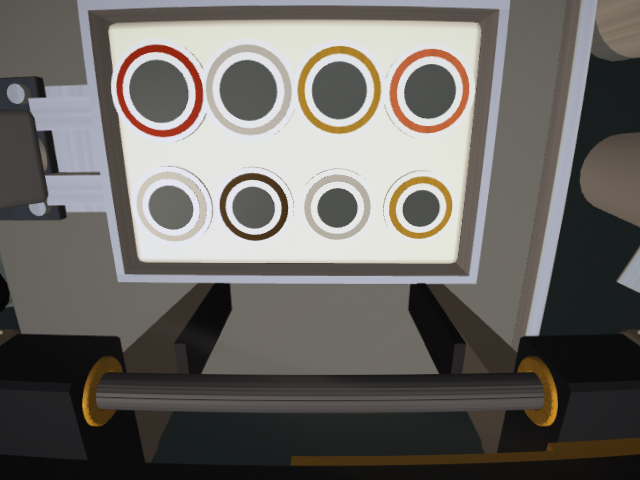

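View pics/t6.png

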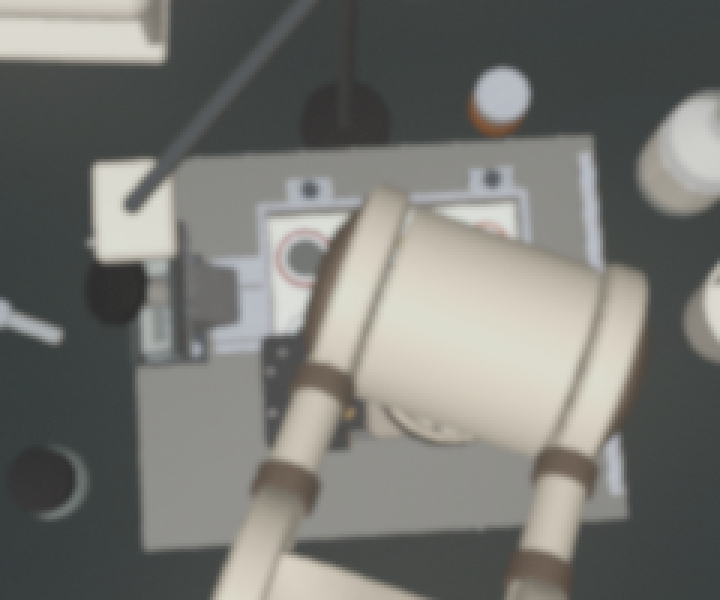

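```bash
python3 -c "
from fit import *
T=np.load('T6.npy')
mt(T,[[120,282],[476,283]])
print([toTab(v).round(1).tolist() for v in back('wrist',[[528,330],[587,5]],.085,T)])
print([toTab(v).round(1).tolist() for v in back('wrist',[[525,320],[580,5]],.097,T)])
"
```

```text
[[-33.6, 92.5, 111.0], [-34.0, -77.6, 111.0]]
yaw deg -0.13 len 170.0 mid [-33.8   7.4 111. ]
[[-75.8, -124.8, 85.0], [93.7, -127.6, 85.0]]
[[-62.2, -114.1, 97.0], [89.8, -116.3, 97.0]]
```

```bash
python3 -m inch '[{"fingers":91,"tx":-15,"ty":0,"tz":0,"yaw":0},{"fingers":91,"tx":-40,"ty":0,"tz":-30,"yaw":0},{"fingers":91,"tx":-60,"ty":0,"tz":-75,"yaw":0},{"fingers":50,"tx":-80,"ty":0,"tz":-120,"yaw":0},{"fingers":20,"tx":-100,"ty":20,"tz":-165,"yaw":-8},{"fingers":0,"tx":-120,"ty":60,"tz":-180,"yaw":-16},{"fingers":0,"tx":-140,"ty":100,"tz":-200,"yaw":-24},{"fingers":0,"tx":-160,"ty":140,"tz":-220,"yaw":-32}]'; python3 -c "
from fit import *
from cell import get_image
T=show();w=np.array([.08,-.62,.34]);print((T[:3,:3].T@(w-T[:3,3])*1000).round())
cv2.imwrite('pics/t7.png',get_image('top'))"
```

```text
clock: 5.6
tool_pos: [0.4173, -0.1998, 0.3157]
tool_rot: [0.951, 0.308, -0.001, -0.001]
wrist_force: [0.3, -1.4, -0.0]
width: 0.574
t 5.6 tab [-195.9 -133.9  315.7] head 30.84 z [-0.002  0.001 -1.   ] x [ 0.859  0.513 -0.002] F [ 0.2 -1.4 -0. ] q [-7.080e-01 -1.880e-01  1.742e+00 -1.000e-03  1.589e+00  2.370e-01]
[-520.  143.  -24.]
```

View pics/t7.png

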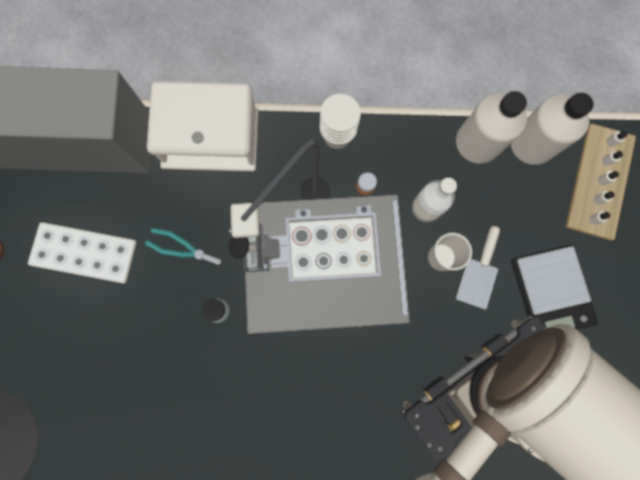

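```bash
python3 -m inch '[{"fingers":0,"tx":-60,"ty":16,"tz":-3,"yaw":-8},{"fingers":0,"tx":-110,"ty":32,"tz":-6,"yaw":-16},{"fingers":0,"tx":-160,"ty":48,"tz":-9,"yaw":-24},{"fingers":0,"tx":-220,"ty":64,"tz":-12,"yaw":-32},{"fingers":0,"tx":-270,"ty":80,"tz":-15,"yaw":-40},{"fingers":0,"tx":-320,"ty":96,"tz":-18,"yaw":-48},{"fingers":0,"tx":-370,"ty":110,"tz":-21,"yaw":-56},{"fingers":0,"tx":-420,"ty":125,"tz":-24,"yaw":-60}]'; python3 -c "
from fit import *
T=show();w=np.array([.08,-.64,.34]);print((T[:3,:3].T@(w-T[:3,3])*1000).round())"
```

```text
clock: 6.45
tool_pos: [0.2041, -0.4854, 0.3404]
tool_rot: [0.666, 0.746, -0.003, 0.003]
wrist_force: [0.9, -0.7, 1.1]
width: 0.003
t 6.45 tab [-433.5 -399.7  340.4] head 91.4 z [ 0.    -0.009 -1.   ] x [-0.024  1.    -0.009] F [ 0.8 -0.8  1.1] q [-1.402e+00 -2.800e-02  1.548e+00 -1.000e-03  1.613e+00 -1.515e+00]
[-140. -141.    2.]
```

```bash
python3 -m inch '[{"fingers":0,"tx":-50,"ty":0,"tz":0,"yaw":1.4},{"fingers":0,"tx":-100,"ty":0,"tz":0,"yaw":1.4},{"fingers":0,"tx":-150,"ty":0,"tz":0,"yaw":1.4},{"fingers":0,"tx":-200,"ty":0,"tz":0,"yaw":1.4},{"fingers":0,"tx":-250,"ty":0,"tz":0,"yaw":1.4},{"fingers":0,"tx":-300,"ty":0,"tz":0,"yaw":1.4},{"fingers":0,"tx":-350,"ty":0,"tz":0,"yaw":1.4},{"fingers":0,"tx":-400,"ty":0,"tz":0,"yaw":1.4}]'; python3 -c "
from fit import *
T=show()"
```

```text
clock: 7.25
tool_pos: [0.2362, -0.8139, 0.3247]
tool_rot: [0.675, 0.738, -0.008, 0.014]
wrist_force: [-3.7, 10.4, 17.0]
width: 0.006
t 7.25 tab [-430.5 -729.7  324.7] head 90.03 z [ 0.007 -0.032 -0.999] x [-0.     0.999 -0.032] F [-2.8 10.7 17. ] q [-1.432  1.015  0.182  0.005  1.912 -1.519]
```

```bash
python3 -m inch '[{"fingers":0,"tx":-50,"ty":0,"tz":0,"yaw":0},{"fingers":0,"tx":-100,"ty":0,"tz":0,"yaw":0},{"fingers":0,"tx":-150,"ty":0,"tz":0,"yaw":0},{"fingers":0,"tx":-200,"ty":0,"tz":0,"yaw":0}]'; python3 -c "
from fit import *
T=show()"
```

```text
clock: 7.65
tool_pos: [0.2216, -0.8462, 0.2914]
tool_rot: [0.674, 0.737, -0.02, 0.032]
wrist_force: [0.7, 0.3, 0.1]
width: 0.002
t 7.65 tab [-447.9 -760.6  291.4] head 90.02 z [ 0.014 -0.075 -0.997] x [-0.     0.997 -0.075] F [0.7 0.2 0.1] q [-1.457  1.055  0.183  0.012  1.828 -1.542]
```

```bash
python3 -m inch '[{"fingers":0,"tx":-400,"ty":0,"tz":-100,"yaw":0},{"fingers":0,"tx":-400,"ty":0,"tz":-100,"yaw":0},{"fingers":0,"tx":-400,"ty":0,"tz":-100,"yaw":0},{"fingers":0,"tx":-400,"ty":0,"tz":-100,"yaw":0},{"fingers":0,"tx":-400,"ty":0,"tz":-100,"yaw":0},{"fingers":0,"tx":-400,"ty":0,"tz":-100,"yaw":0},{"fingers":0,"tx":-400,"ty":0,"tz":-100,"yaw":0},{"fingers":0,"tx":-400,"ty":0,"tz":-100,"yaw":0}]'; python3 -c "
from fit import *
T=show()"
```

```text
clock: 8.45
tool_pos: [0.1902, -0.8693, 0.2875]
tool_rot: [0.674, 0.737, -0.032, 0.049]
wrist_force: [-0.4, 0.8, 0.3]
width: 0.001
t 8.45 tab [-481.2 -780.9  287.5] head 89.98 z [ 0.019 -0.116 -0.993] x [ 0.     0.993 -0.116] F [-0.3  0.9  0.3] q [-1.498  1.061  0.184  0.021  1.781 -1.582]
```

```bash
python3 -m inch '[{"fingers":0,"tx":-100,"ty":-30,"tz":-50,"yaw":0},{"fingers":0,"tx":-100,"ty":-30,"tz":-50,"yaw":0}]'; python3 -c "
from fit import *
T=show()";  python3 -m inch '[{"fingers":0,"tx":-400,"ty":-120,"tz":-400,"yaw":0},{"fingers":0,"tx":-400,"ty":-120,"tz":-400,"yaw":0}]'; python3 -c "
from fit import *
T=show()"
```

```text
clock: 8.65
tool_pos: [0.1613, -0.8807, 0.3097]
tool_rot: [0.673, 0.735, -0.045, 0.065]
wrist_force: [-0.7, 0.5, 0.6]
width: 0.002
t 8.65 tab [-510.9 -789.7  309.7] head 89.9 z [ 0.022 -0.156 -0.987] x [ 0.002  0.988 -0.156] F [-0.6  0.6  0.6] q [-1.535  1.037  0.183  0.03   1.766 -1.615]
clock: 8.85
tool_pos: [0.1343, -0.8762, 0.3591]
tool_rot: [0.673, 0.734, -0.056, 0.079]
wrist_force: [0.3, 0.1, 0.2]
width: 0.004
t 8.85 tab [-537.4 -782.8  359.1] head 89.79 z [ 0.023 -0.191 -0.981] x [ 0.004  0.982 -0.191] F [0.3 0.1 0.2] q [-1.569  0.98   0.183  0.041  1.789 -1.643]
```

```bash
for i in 1; do python3 -m inch '[{"fingers":0,"tx":-100,"ty":-10,"tz":0,"yaw":0}]' >/dev/null; python3 -c "
from fit import *
T=show()"; python3 -m inch '[{"fingers":0,"tx":-100,"ty":-10,"tz":0,"yaw":0}]'>/dev/null; python3 -c "
from fit import *
T=show()"; python3 -m inch '[{"fingers":0,"tx":-200,"ty":-20,"tz":0,"yaw":0},{"fingers":0,"tx":-200,"ty":-20,"tz":0,"yaw":0}]'>/dev/null; python3 -c "
from fit import *
T=show()"; done
```

```text
t 8.95 tab [-545.5 -796.6  359.7] head 89.67 z [ 0.024 -0.23  -0.973] x [ 0.006  0.973 -0.23 ] F [-0.2  0.2 -0.8] q [-1.579  0.982  0.183  0.046  1.747 -1.651]
t 9.05 tab [-552.9 -811.1  354.9] head 89.56 z [ 0.024 -0.264 -0.964] x [ 0.007  0.965 -0.263] F [ 0.6 -0.2 -0.8] q [-1.588  0.991  0.184  0.052  1.704 -1.658]
t 9.25 tab [-565.2 -829.   349.4] head 89.43 z [ 0.025 -0.305 -0.952] x [ 0.009  0.952 -0.305] F [0.2 0.7 0.9] q [-1.602  1.003  0.183  0.061  1.651 -1.67 ]
```

```bash
python3 -m inch '[{"fingers":0,"tx":-100,"ty":-10,"tz":0,"yaw":0}]' >/dev/null;python3 -m inch '[{"fingers":0,"tx":-100,"ty":-10,"tz":0,"yaw":0}]' >/dev/null;python3 -m inch '[{"fingers":0,"tx":-100,"ty":-10,"tz":0,"yaw":0}]' >/dev/null;python3 -m inch '[{"fingers":0,"tx":-100,"ty":-10,"tz":0,"yaw":0}]' >/dev/null; python3 -c "
from fit import *
T=show()"
```

```text
t 9.65 tab [-589.8 -872.3  360.1] head 89.14 z [ 0.024 -0.431 -0.902] x [ 0.014  0.902 -0.431] F [-1.1 -0.1  0.7] q [-1.631  1.009  0.184  0.088  1.511 -1.697]
```

```bash
python3 -m inch '[{"fingers":0,"tx":-100,"ty":-10,"tz":0,"yaw":0}]' >/dev/null;python3 -m inch '[{"fingers":0,"tx":-100,"ty":-10,"tz":0,"yaw":0}]' >/dev/null;python3 -m inch '[{"fingers":0,"tx":-100,"ty":-10,"tz":0,"yaw":0}]' >/dev/null;python3 -m inch '[{"fingers":0,"tx":-100,"ty":-10,"tz":0,"yaw":0}]' >/dev/null;python3 -m inch '[{"fingers":0,"tx":-100,"ty":-10,"tz":0,"yaw":0}]' >/dev/null; python3 -c "
from fit import *
T=show()"
```

```text
t 10.15 tab [-616.1 -911.4  407.4] head 88.75 z [ 0.019 -0.58  -0.814] x [ 0.018  0.815 -0.58 ] F [-0.5 -0.1 -0.8] q [-1.662  0.986  0.184  0.125  1.365 -1.726]
```

```bash
python3 -m inch '[{"fingers":0,"tx":-120,"ty":-10,"tz":0,"yaw":0}]' >/dev/null; python3 -c "
from fit import *
T=show()
w=tab([[25,300,350]])[0];print(w,(T[:3,:3].T@(w-T[:3,3])*1000).round())"
```

```text
t 10.25 tab [-620.  -917.2  420.8] head 88.67 z [ 0.017 -0.608 -0.794] x [ 0.018  0.794 -0.608] F [ 0.4 -0.1  0.1] q [-1.667  0.978  0.184  0.132  1.339 -1.73 ]
[0.59917712 0.25193601 0.35      ] [1021.  638. -673.]
```

```bash
python3 -c "
from fit import *
T=show()
for w in([.2,-.75,.42],[.33,-.5,.42],[.45,-.2,.42],[.5,.05,.42],tab([[25,270,400]])[0]):print((T[:3,:3].T@(np.array(w)-T[:3,3])*1000).round())"
```

```text
t 10.25 tab [-620.  -917.2  420.8] head 88.67 z [ 0.017 -0.608 -0.794] x [ 0.018  0.794 -0.608] F [ 0.4 -0.1  0.1] q [-1.667  0.978  0.184  0.132  1.339 -1.73 ]
[ 205.  158. -151.]
[ 397.  308. -293.]
[ 628.  453. -466.]
[ 824.  524. -613.]
[ 967.  639. -694.]
```

```bash
python3 -m inch '[{"fingers":0,"tx":34,"ty":26,"tz":-25,"yaw":-1.2},{"fingers":0,"tx":68,"ty":52,"tz":-50,"yaw":-1.2},{"fingers":0,"tx":102,"ty":78,"tz":-75,"yaw":-1.2},{"fingers":0,"tx":136,"ty":104,"tz":-100,"yaw":-1.2},{"fingers":0,"tx":170,"ty":130,"tz":-125,"yaw":-1.2},{"fingers":0,"tx":205,"ty":158,"tz":-151,"yaw":-1.2},{"fingers":0,"tx":237,"ty":183,"tz":-175,"yaw":-1.2},{"fingers":0,"tx":269,"ty":208,"tz":-199,"yaw":-1.2}]'; python3 -c "
from fit import *
T=show()
for w in([.33,-.5,.42],[.45,-.2,.42],[.5,.05,.42],tab([[25,270,400]])[0]):print((T[:3,:3].T@(np.array(w)-T[:3,3])*1000).round())"
```

```text
clock: 11.05
tool_pos: [0.2297, -0.6923, 0.4215]
tool_rot: [0.636, 0.701, -0.212, 0.243]
wrist_force: [0.7, -0.0, 0.8]
width: 0.002
t 11.05 tab [-426.3 -608.   421.5] head 90.15 z [ 0.018 -0.61  -0.792] x [-0.002  0.792 -0.61 ] F [ 0.7 -0.1  0.8] q [-1.401  0.009  1.483 -0.038  0.994 -1.488]
[ 145.  119. -108.]
[ 374.  269. -281.]
[ 567.  343. -429.]
[ 708.  462. -510.]
```

```bash
python3 -m inch '[{"fingers":0,"tx":33,"ty":26,"tz":-24,"yaw":0},{"fingers":0,"tx":65,"ty":52,"tz":-48,"yaw":0},{"fingers":0,"tx":97,"ty":78,"tz":-72,"yaw":0},{"fingers":0,"tx":130,"ty":104,"tz":-96,"yaw":0},{"fingers":0,"tx":165,"ty":125,"tz":-120,"yaw":0},{"fingers":0,"tx":200,"ty":148,"tz":-147,"yaw":0},{"fingers":0,"tx":235,"ty":171,"tz":-174,"yaw":0},{"fingers":0,"tx":270,"ty":195,"tz":-201,"yaw":0}]'; python3 -c "
from fit import *
T=show()
for w in([.45,-.2,.42],[.5,.05,.42],tab([[25,270,400]])[0]):print((T[:3,:3].T@(np.array(w)-T[:3,3])*1000).round())"
```

```text
clock: 11.85
tool_pos: [0.3901, -0.3363, 0.42]
tool_rot: [0.637, 0.7, -0.211, 0.245]
wrist_force: [0.9, 0.6, -0.4]
width: 0.007
t 11.85 tab [-235.  -267.5  420. ] head 90.02 z [ 0.02  -0.612 -0.791] x [-0.     0.791 -0.612] F [ 1.   0.5 -0.4] q [-0.677 -0.392  1.832 -0.47   1.233 -0.721]
[103.  73. -78.]
[ 297.  148. -227.]
[ 437.  266. -308.]
```

```bash
python3 -m inch '[{"fingers":0,"tx":34,"ty":24,"tz":-26,"yaw":0},{"fingers":0,"tx":68,"ty":48,"tz":-52,"yaw":0},{"fingers":0,"tx":103,"ty":73,"tz":-78,"yaw":0},{"fingers":0,"tx":140,"ty":87,"tz":-106,"yaw":0},{"fingers":0,"tx":178,"ty":102,"tz":-135,"yaw":0},{"fingers":0,"tx":216,"ty":117,"tz":-165,"yaw":0},{"fingers":0,"tx":256,"ty":132,"tz":-196,"yaw":0},{"fingers":0,"tx":297,"ty":148,"tz":-227,"yaw":0}]'; python3 -c "
from fit import *
T=show()
for w in([.5,.05,.42],tab([[25,270,400]])[0],tab([[25,248,284]])[0]):print((T[:3,:3].T@(np.array(w)-T[:3,3])*1000).round())"
```

```text
clock: 12.65
tool_pos: [0.4987, 0.0457, 0.4211]
tool_rot: [0.636, 0.7, -0.21, 0.246]
wrist_force: [1.6, -0.6, 1.2]
width: 0.005
t 12.65 tab [-93.2 103.4 421.1] head 89.96 z [ 0.023 -0.611 -0.791] x [ 0.001  0.791 -0.611] F [ 1.5 -0.8  1.2] q [ 0.243 -0.008  1.502 -0.66   1.703  0.076]
[ 4.  2. -2.]
[145. 120. -82.]
[198. 118.  23.]
```

```bash
python3 -m inch '[{"fingers":0,"tx":37,"ty":30,"tz":-20,"yaw":0},{"fingers":0,"tx":73,"ty":60,"tz":-41,"yaw":0},{"fingers":0,"tx":109,"ty":90,"tz":-61,"yaw":0},{"fingers":0,"tx":145,"ty":120,"tz":-82,"yaw":0},{"fingers":0,"tx":162,"ty":119,"tz":-42,"yaw":0},{"fingers":0,"tx":175,"ty":118,"tz":-15,"yaw":0},{"fingers":0,"tx":190,"ty":118,"tz":10,"yaw":0},{"fingers":0,"tx":190,"ty":118,"tz":10,"yaw":0}]'; python3 -c "
from fit import *
from cell import get_image
T=show();np.save('T8',T)
cv2.imwrite('pics/w8.png',get_image('wrist'));cv2.imwrite('pics/s8.png',get_image('side'))
move(25,248,284)"
```

```text
clock: 13.45
tool_pos: [0.6023, 0.2008, 0.2945]
tool_rot: [0.635, 0.701, -0.213, 0.244]
wrist_force: [-0.5, -0.2, 0.1]
width: 0.004
t 13.45 tab [ 23.6 248.8 294.5] head 90.31 z [ 0.017 -0.612 -0.791] x [-0.004  0.791 -0.612] F [-0.5 -0.1  0.1] q [ 0.429  0.481  1.173 -0.628  1.693  0.318]
t 13.55 tab [ 25.3 249.3 300.3] head 89.93 z [ 0.024 -0.611 -0.791] x [ 0.001  0.791 -0.611] F [ 0.2  1.  -0.1] q [ 0.429  0.477  1.166 -0.629  1.695  0.317]
tx ty tz [ 9.  -0.6 13.7]
```

View pics/w8.png

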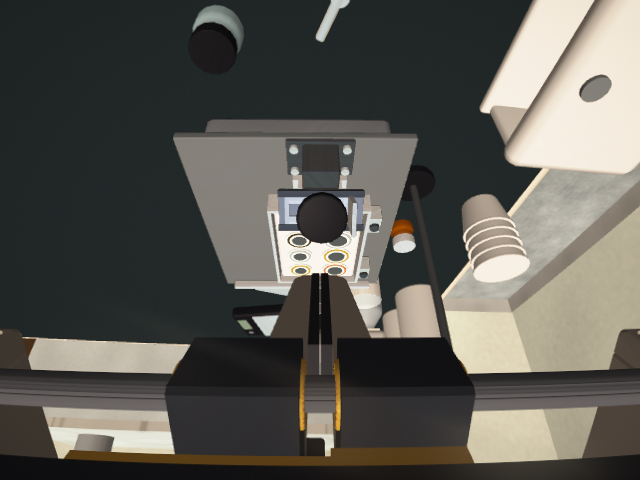

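View pics/s8.png

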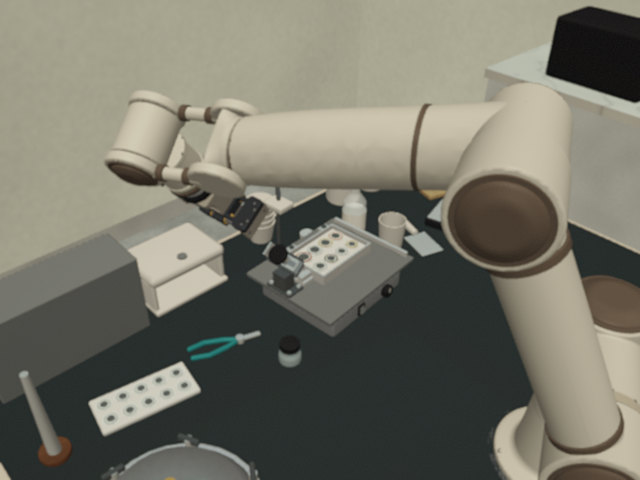

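```bash
python3 -c "
from fit import *
T=show()
from cell import get_image
im=get_image('wrist');np.save('T9',T)
cv2.imwrite('pics/w9.png',cv2.resize(im[120:300,200:440],None,fx=3.3,fy=3.3,interpolation=cv2.INTER_CUBIC))
print(proj('wrist',tab([[25,174,189],[50,174,189]]),T)); print(T)
"
```

```text
t 13.55 tab [ 25.3 249.3 300.3] head 89.93 z [ 0.024 -0.611 -0.791] x [ 0.001  0.791 -0.611] F [ 0.2  1.  -0.1] q [ 0.429  0.477  1.166 -0.629  1.695  0.317]
[[315.70088766 214.38082052]
 [344.92169312 214.19591028]]
[[-0.0686874   0.9945967   0.07784246  0.60392861]
 [ 0.78850804  0.10192431 -0.60651999  0.20143711]
 [-0.61117682  0.01971912 -0.79124841  0.30031115]
 [ 0.          0.          0.          1.        ]]
```

View pics/w9.png

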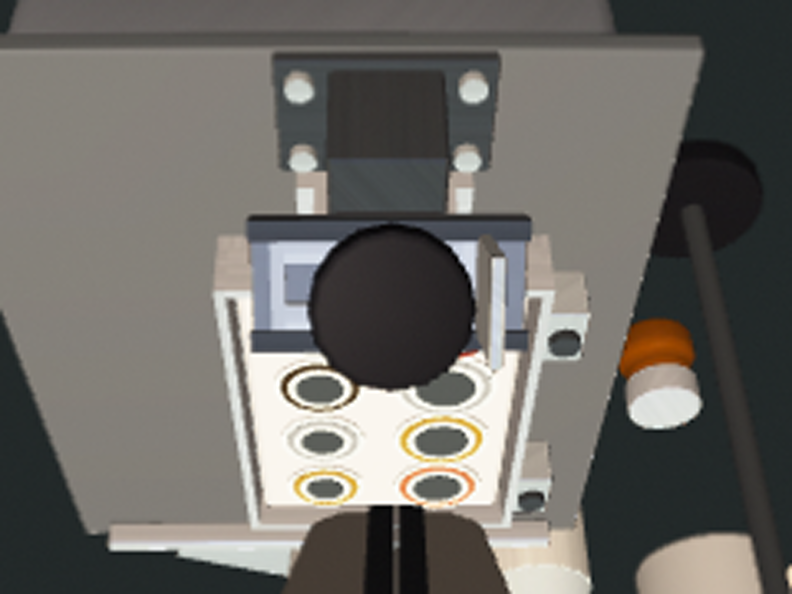

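```bash
cat >> fit.py <<'E'
def axis(hx=27.5,dp=1.7):
    # head face (plunger out) in tool frame, corrected
    T=show();P=tab([[hx,174,189]])[0]; d=T[:3,:3].T@(P-T[:3,3])*1000; d[0]+=dp
    c,s=np.cos(TP[2]),np.sin(TP[2]);a=np.array([s*.616,-c*.616,-.788]);print('to face tool xyz',d.round(1),'axis in tool',(T[:3,:3].T@a).round(3))
    from cell import bot
    F=np.array(bot.observe()['wrist_force']);print('F along axis',(F@a).round(1))
E
python3 -c "
from fit import *
axis()"
```

```text
t 13.6 tab [ 25.8 249.5 301.7] head 89.82 z [ 0.026 -0.61  -0.792] x [ 0.003  0.792 -0.611] F [-0.3  1.   0.6] q [ 0.429  0.476  1.165 -0.629  1.695  0.317]
to face tool xyz [ 10.7  -1.9 135.4] axis in tool [-0.007 -0.026  1.   ]
F along axis -1.1
```

```bash
python3 -m inch '[{"fingers":0,"tx":8,"ty":0,"tz":35,"yaw":0},{"fingers":0,"tx":11,"ty":0,"tz":70,"yaw":0},{"fingers":0,"tx":11,"ty":0,"tz":95,"yaw":0},{"fingers":0,"tx":11,"ty":0,"tz":115,"yaw":0},{"fingers":0,"tx":11,"ty":0,"tz":124,"yaw":0},{"fingers":0,"tx":11,"ty":0,"tz":124,"yaw":0}]'; python3 -c "
from fit import *
from cell import get_image
axis()
cv2.imwrite('pics/w10.png',get_image('wrist'));cv2.imwrite('pics/s10.png',cv2.resize(get_image('side')[130:330,200:440],None,fx=3,fy=3))
T=show();print(proj('wrist',tab([[27.5,174,189]]),T))"
```

```text
clock: 14.2
tool_pos: [0.614, 0.135, 0.1979]
tool_rot: [0.637, 0.7, -0.208, 0.247]
wrist_force: [-0.5, -0.2, 1.0]
width: 0.005
t 14.2 tab [ 29.5 182.2 197.9] head 89.71 z [ 0.027 -0.61  -0.792] x [ 0.004  0.792 -0.61 ] F [-0.6 -0.2  1. ] q [ 0.333  0.478  1.37  -0.645  1.471  0.365]
to face tool xyz [ 0.6 -2.3 12. ] axis in tool [-0.007 -0.027  1.   ]
F along axis -0.6
t 14.3 tab [ 30.1 183.2 198.9] head 89.69 z [ 0.029 -0.61  -0.792] x [ 0.004  0.792 -0.61 ] F [ 0.5  0.6 -0. ] q [ 0.334  0.477  1.368 -0.645  1.472  0.365]
[[314.4388278  281.65638269]]
```

View pics/w10.png

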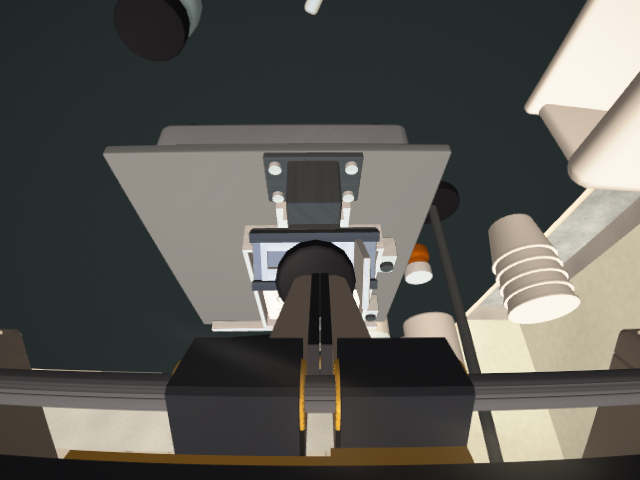

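View pics/s10.png

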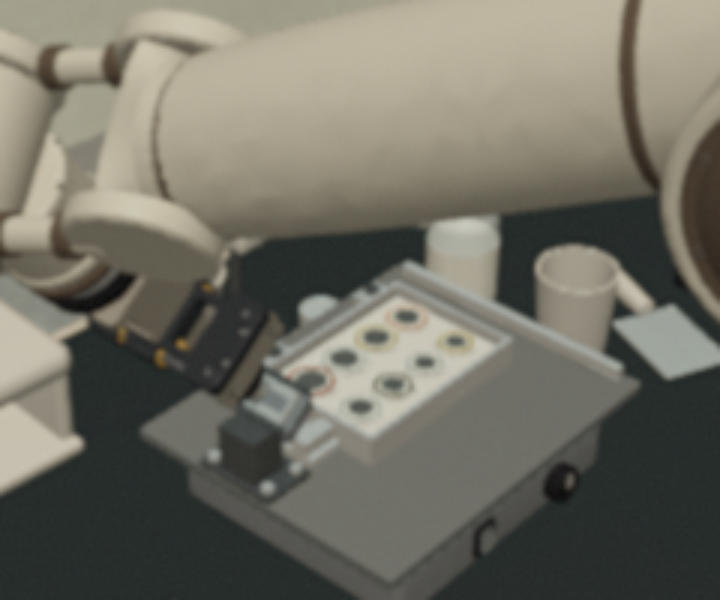

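```bash
python3 -m inch '[{"fingers":0,"tx":0.5,"ty":-0.5,"tz":10,"yaw":0},{"fingers":0,"tx":0.5,"ty":-0.7,"tz":16,"yaw":0},{"fingers":0,"tx":0.5,"ty":-0.8,"tz":22,"yaw":0},{"fingers":0,"tx":0.5,"ty":-1,"tz":28,"yaw":0},{"fingers":0,"tx":0.5,"ty":-1,"tz":28,"yaw":0}]'; python3 -c "
from fit import *
axis()"
```

```text
clock: 14.8
tool_pos: [0.6168, 0.1202, 0.1782]
tool_rot: [0.637, 0.7, -0.205, 0.248]
wrist_force: [-2.0, 6.7, 8.2]
width: 0.006
t 14.8 tab [ 30.9 167.3 178.2] head 89.59 z [ 0.032 -0.609 -0.792] x [ 0.006  0.793 -0.609] F [-1.4  6.9  8.2] q [ 0.31   0.481  1.405 -0.654  1.422  0.373]
to face tool xyz [  0.5  -3.  -12.8] axis in tool [-0.008 -0.032  1.   ]
F along axis -10.7
```

```bash
python3 -m inch '[{"fingers":0,"tx":0,"ty":-0.2,"tz":5,"yaw":0},{"fingers":0,"tx":0,"ty":-0.3,"tz":9,"yaw":0},{"fingers":0,"tx":0,"ty":-0.3,"tz":11,"yaw":0},{"fingers":0,"tx":0,"ty":-0.3,"tz":11,"yaw":0}]'; python3 -c "
from fit import *
axis()"
```

```text
clock: 15.2
tool_pos: [0.6173, 0.1175, 0.1749]
tool_rot: [0.638, 0.7, -0.203, 0.249]
wrist_force: [-14.7, 19.0, 23.7]
width: 0.001
t 15.2 tab [ 31.2 164.5 174.9] head 89.39 z [ 0.036 -0.607 -0.794] x [ 0.008  0.795 -0.607] F [-12.9  20.2  23.7] q [ 0.305  0.479  1.414 -0.654  1.409  0.376]
to face tool xyz [  0.6  -3.1 -17.1] axis in tool [-0.011 -0.036  0.999]
F along axis -31.1
```

```bash
python3 -m inch '[{"fingers":0,"tx":0,"ty":3,"tz":7,"yaw":0},{"fingers":0,"tx":0,"ty":7,"tz":7,"yaw":0},{"fingers":0,"tx":0,"ty":11,"tz":7,"yaw":0},{"fingers":0,"tx":0,"ty":15,"tz":7,"yaw":0}]'; python3 -c "
from fit import *
axis()
from cell import get_image
cv2.imwrite('pics/w11.png',get_image('wrist')[180:360,200:440].repeat(3,0).repeat(3,1))"
```

```text
clock: 15.6
tool_pos: [0.6272, 0.1187, 0.1745]
tool_rot: [0.64, 0.699, -0.206, 0.245]
wrist_force: [-32.5, 19.7, 30.9]
width: 0.001
t 15.6 tab [ 41.2 164.8 174.5] head 89.35 z [ 0.026 -0.606 -0.795] x [ 0.009  0.796 -0.606] F [-30.6  22.5  30.9] q [ 0.301  0.508  1.374 -0.649  1.424  0.366]
to face tool xyz [  0.1 -13.2 -17.5] axis in tool [-0.013 -0.026  1.   ]
F along axis -38.2
```

View pics/w11.png

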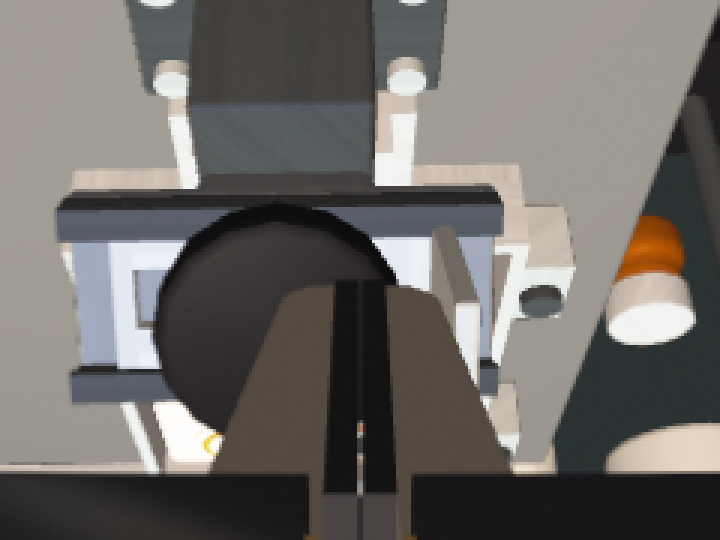

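```bash
python3 -m inch '[{"fingers":0,"tx":0,"ty":5,"tz":6,"yaw":0},{"fingers":0,"tx":0,"ty":9,"tz":6,"yaw":0},{"fingers":0,"tx":0,"ty":13,"tz":6,"yaw":0},{"fingers":0,"tx":0,"ty":16,"tz":6,"yaw":0}]'; python3 -c "
from fit import *
axis()
from cell import get_image
cv2.imwrite('pics/w12.png',get_image('wrist')[180:360,200:440].repeat(3,0).repeat(3,1))"
```

```text
clock: 16.05
tool_pos: [0.6391, 0.1198, 0.1741]
tool_rot: [0.641, 0.698, -0.208, 0.242]
wrist_force: [-35.1, 18.0, 29.9]
width: 0.006
t 16.05 tab [ 53.1 164.9 174.1] head 89.31 z [ 0.017 -0.605 -0.796] x [ 0.01   0.796 -0.605] F [-33.4  21.   29.9] q [ 0.296  0.542  1.327 -0.644  1.44   0.354]
to face tool xyz [ -0.3 -25.3 -17.8] axis in tool [-0.014 -0.017  1.   ]
F along axis -36.5
```

View pics/w12.png

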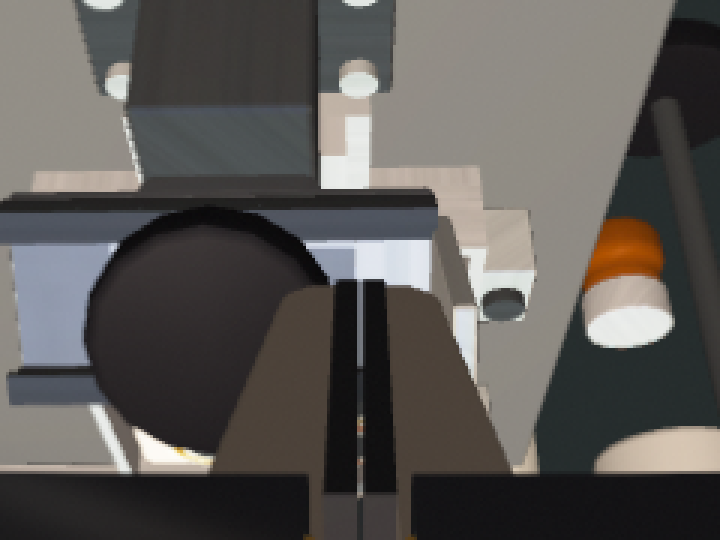

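```bash
python3 -m inch '[{"fingers":0,"tx":0,"ty":6,"tz":5,"yaw":0},{"fingers":0,"tx":0,"ty":9,"tz":5,"yaw":0},{"fingers":0,"tx":0,"ty":11,"tz":5,"yaw":0}]'; python3 -c "
from fit import *
axis()
from cell import get_image
cv2.imwrite('pics/w13.png',get_image('wrist')[180:360,200:440].repeat(3,0).repeat(3,1))"
```

```text
clock: 16.4
tool_pos: [0.64, 0.12, 0.174]
tool_rot: [0.643, 0.695, -0.218, 0.235]
wrist_force: [-50.7, 14.9, 34.8]
width: 0.006
t 16.4 tab [ 54.1 165.  174. ] head 89.41 z [-0.006 -0.607 -0.795] x [ 0.008  0.795 -0.607] F [-49.2  19.3  34.8] q [ 0.295  0.563  1.299 -0.638  1.468  0.346]
to face tool xyz [ -0.5 -26.7 -17.2] axis in tool [-0.011  0.006  1.   ]
F along axis -39.3
```

View pics/w13.png

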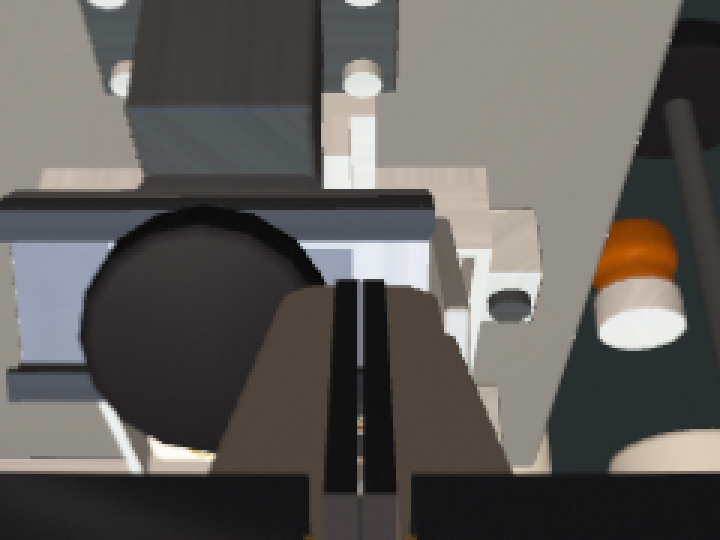

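```bash
python3 -m inch '[{"fingers":0,"tx":0,"ty":-3,"tz":-2,"yaw":0},{"fingers":0,"tx":0,"ty":-5,"tz":-12,"yaw":0},{"fingers":0,"tx":0,"ty":-6,"tz":-35,"yaw":0},{"fingers":0,"tx":0,"ty":-6,"tz":-70,"yaw":0},{"fingers":0,"tx":0,"ty":-8,"tz":-110,"yaw":0},{"fingers":0,"tx":0,"ty":-10,"tz":-140,"yaw":0},{"fingers":0,"tx":0,"ty":-10,"tz":-140,"yaw":0}]'; python3 -c "
from fit import *
from cell import get_image
T=show();np.save('T14',T)
im=get_image('wrist')
cv2.imwrite('pics/w14.png',cv2.resize(im[120:300,200:440],None,fx=3.3,fy=3.3,interpolation=cv2.INTER_CUBIC))
cv2.imwrite('pics/t14.png',cv2.resize(get_image('top')[150:350,180:460],None,fx=2.8,fy=2.8))
print(proj('wrist',tab([[27.5,174,189],[27.5,174-.616*16.5,189-.788*16.5]]),T))"
```

```text
clock: 17.15
tool_pos: [0.6251, 0.2064, 0.2895]
tool_rot: [0.643, 0.696, -0.214, 0.237]
wrist_force: [0.3, -0.7, 1.1]
width: 0.002
t 17.15 tab [ 46.8 252.4 289.5] head 89.22 z [ 0.002 -0.605 -0.796] x [ 0.011  0.796 -0.605] F [ 0.2 -0.8  1.1] q [ 0.417  0.553  1.081 -0.618  1.715  0.314]
[[296.77121916 228.05479645]
 [297.86808907 223.43094518]]
```

View pics/w14.png

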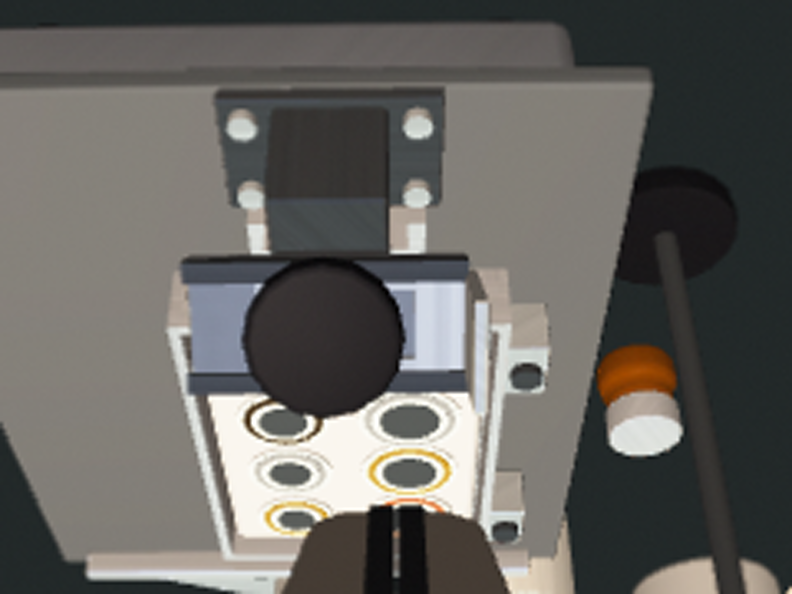

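View pics/t14.png

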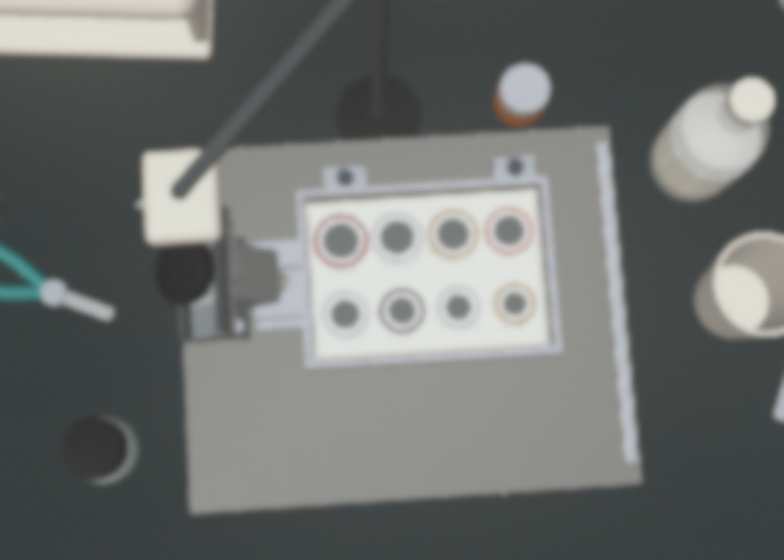

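```bash
python3 -c "
from fit import *
print(proj('top',tab([[25,174,189],[25,174-.616*16.5,189-.788*16.5]])))
cr=lambda L:np.array(L)/2.8+[180,150]-.3
tu=cr([[306,368],[562,351],[545,178],[297,191]])
to=np.array([[-60,85,111],[-60,-85,111],[60,-85,111],[60,85,111]])/1e3
q,r=fit('top',to,tu,[.6,-.04,.05]);print(toTab([q[0],q[1],0]),q[2]-TP[2],r.round(1).tolist())
show()
from cell import bot
bot.sign_off()"
```

```text
[[236.05148418 245.73556366]
 [243.14491773 246.58388685]]
[25.63341026  6.15844755  0.        ] -0.0018142023105793825 [[-0.1, 0.2], [-0.1, 0.4], [0.6, -0.7], [-0.4, 0.0]]
t 17.25 tab [ 45.3 249.8 284.4] head 89.43 z [-0.006 -0.607 -0.795] x [ 0.008  0.795 -0.607] F [ 0.5 -0.6 -0.4] q [ 0.414  0.555  1.088 -0.617  1.713  0.314]
the job is handed in; nothing more can be done
```

The tray is home against both stops, the plunger is pressed in, and the keeper is slid across to its hard stop. I handed the job in at 17.25 s of the 61 s allowed; no verdict is reported back.

**Tray:** I pushed the near wall with the open fingers, turning the tool slightly so that one near corner led, then the other. On two pushes both fingers ended up bearing on the wall together. The tray stayed within about 5° of square and met both stops at about 10 N.

**Tilting the tool:** The move command has no tilt, so I got the 38° slant by asking for poses beyond the arm's reach at the robot's right. I then carried that tilt over to the plunger.

**Plunger and keeper:** I pressed the head about 17 to 18 mm along its axis, to its hard stop at about 31 N. Still pressing, I slid the shut fingertips along +x until the keeper's tab stopped and the sideways force rose to about 49 N. Then I backed off along the plunger's axis.

**Last checks:**
- **Tray:** In the top picture it fits to x ≈ 25.6 mm with a yaw of about -0.002 rad.
- **Plunger:** The head sits about 8 px from its starting place, against the 7 px predicted for a trapped plunger.
- **Keeper:** The tab is about 39 mm from the plunger's axis by my estimate, which is fully across.
- **Robot:** The wrist force is about zero and the tool is well clear. The bystanders in the top-camera crops show no visible movement.

**Not perfect:** The tray sits about 6 mm to the left of nominal in y. The plunger still went fully in, so I left it.

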